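# Pack the sign-fixing kit into its foam trays

### The job

Pack the sign-fixing kit away: lay the scraper, the two pine wedges, the orange spring clamp and the clamp's small pine pad flat in the foam-lined trays, each right down on the floor of the pocket that is cut to its shape. The cork sanding block is not part of the kit: leave it where it lies.

Things in the scene. Friction and masses are not known exactly. Their poses are not given: they have to be found in the camera images.
- scraper: Narrow paint scraper, wooden handle and thin steel blade, lying flat, 180 mm long (y). Origin: middle of its length, on the underside; z up. Handle 24 mm wide, 17 mm high, from y = -15 to 90 mm; blade up to 30 mm wide, 6 to 8 mm above the underside, from y = -12 to -90. It balances at y = 30: best taken there, across the handle (along x).
- wedge_a: Pine wedge lying on its flat side, 30 mm wide (x), 80 mm long (y), rising from 4 mm at the -y end to 18 mm at the +y end; about 12 mm high at its balance point y = +9 mm, where it is best taken across its width (along x). Origin: centre of its underside, z up. wedge_a and wedge_b are alike.
- wedge_b: The other pine wedge, same shape, size and axes as wedge_a; either may go in either pocket of the wedge tray.
- clamp: Orange plastic spring clamp lying on its side, 119 mm long (y), 43 mm wide (x) at the handles and at the jaws, 16 mm high; it does not open. Handles at +y, jaws at -y; between them, at y = -4 mm, a waist 28 mm wide, where it is best taken (along x). Origin: on the underside near the waist, 60 mm from each end; z up.
- pad: The clamp's pad, a plain pine block 50 mm (x) by 60 mm (y) by 20 mm high. Origin: centre of its underside, z up.
- cork_block: Cork sanding block with an abrasive sheet under it, 64 mm (x) by 112 mm (y) by 27 mm high, loose. Origin: centre of its underside. Not part of the kit: it stays where it lies.
- scraper_tray: Plywood tray, 244 (x) by 100 mm (y), fixed; origin: centre of its underside. Rim 6 mm thick, 19 mm high; dark firm foam, top at z = 16 mm; pockets along x on its middle line, pale firm floor at z = 6 mm; round notches to y = +-41 mm give finger room. One long pocket, 196 by 46 mm, at x = 0 (notches at x = -30 and 30, each 36 mm long), for the scraper, either way round.
- wedge_tray: Plywood tray, 244 (x) by 100 mm (y), fixed; origin: centre of its underside. Rim 6 mm thick, 19 mm high; dark firm foam, top at z = 16 mm; pockets along x on its middle line, pale firm floor at z = 6 mm; round notches to y = +-41 mm give finger room. Two equal pockets, 96 by 46 mm, centred at x = -55 and 55 mm (a notch 36 mm long at each centre): one wedge in each, either way round.
- clamp_tray: Plywood tray, 244 (x) by 100 mm (y), fixed; origin: centre of its underside. Rim 6 mm thick, 19 mm high; dark firm foam, top at z = 16 mm; pockets along x on its middle line, pale firm floor at z = 6 mm; round notches to y = +-41 mm give finger room. Pocket 135 by 59 mm centred at x = -41 (notch there, 44 mm long) for the clamp, either way round; pocket 76 (x) by 66 mm centred at x = 71.5 (no notch) for its pad, long side along x.
Mind the look-alikes: they are no part of the job. There is more than one size of the pad; the one meant has the size given above.

How it is judged:
By the outcome, as a careful person would: the job done as asked, in the order asked, and still so for the second after the job is handed in, with the robot touching nothing.
It also fails if it takes over 118 s, if anything falls off the work surface, if the arm or the gripper's body presses on something with over 40 N, if the wrist force passes 120 N, or if a joint passes its speed limit or range.

### The arm

A 6-joint arm with a two-finger parallel gripper is mounted at the origin on a cart in front of the work surface, level with it; the furniture and walls round the work are solid. World frame = base frame: x ahead of the robot, y to its left, z up, the work surface at z = 0. Lengths are in mm, angles in rad, forces in N, time in s.
With the tool pointing down it reaches from about 400 to 825 mm from the base axis. Payload 7 kg.
Tool frame: the origin (TCP) lies at the very end of the fingers, on their centre line; the grasp point (between the pads) lies 19 mm behind it; z points along the fingers, y is the line along which they close (so a half turn about z gives the same grasp; the last joint's range is limited). The gripper opens to 88 mm and grips with 3 to 60 N. Pads are 19 mm wide; open, the fingers measure 130 mm over their backs; the gripper's body (78 mm by 193 mm) begins 47 mm behind the grasp point.
Start: joints at [-0.855, 0.359, 0.012, 0, -1.224, -0.288], TCP at [280.009, -614.158, 226.561] pointing down, gripper open.
Joint ranges: [-3.07, 3.07], [-1.43, 2.12], [-1.02, 1.25], [-3.03, 1.67], [-3.05, -0], [-3.03, 3.03]. Speed limits (rad/s): [2.39, 2.39, 3.01, 3.14, 3.14, 3.14].

### API

Orientations are given as a unit quaternion [x, y, z, w].
In Python, from plant import bot gives the robot as it stands. Calls block until the motion is done:
- bot.move_ptp(position, orientation): joint-space move of the TCP to a pose.
- bot.line_to(position, velocity=150, ori=None): straight line of the TCP; ori=None keeps the orientation; velocity is the mean speed in mm/s.
- bot.move_joints(angles): joint-space move.
- bot.move_gripper(opening, force=None): finger opening in mm; force is the grip in N (None keeps the last); returns when the fingers have stopped.
- bot.pause(seconds).
- bot.solve_ik(position, orientation): joint angles nearest the present ones, or None.
- bot.read_state(): the state.
- bot.camera(name): name is "side" or "top" or "wrist"; returns the picture (480x640x3 uint8, red, green, blue); there is no depth.
- bot.get_calibration(name): a dict with "fx", "fy", "cx", "cy" (pixels), "distortion" ([k1, k2, p1, p2, k3] as OpenCV has them; the pictures are not rectified), "view" (4x4, takes a point from world to camera coordinates); the wrist camera has in their place "T_tool_cam" (4x4, takes a point from camera to tool coordinates, whose origin is the TCP and whose axes are the flange's). Camera axes: x right, y up, looking along -z (the intrinsics and any distortion apply to the point x, -y, -z); pixel columns grow to the right and rows downward; lengths in mm; the calibration is good to about 2 mm. A picture is of the moment at which its call begins: read the wrist's pose just before it. get_calibration takes no time and is no camera call.
A pose or a line that the arm cannot do raises bot.Unreachable and nothing moves.
- bot.close_job(): hands the job in; it is judged then, once.
The state is a dict: "t": time; "joint_pos": joint angles; "qvel": joint speeds; "tau": joint torques, N m; "tcp_pos": TCP position; "eef_rot": TCP orientation; "contact_force": force on the tool from outside, world axes, zero at the start; "moment": the same for the moment, N m; "width": finger opening in mm; "finger_force": force on a finger pad.
Only numpy, scipy, OpenCV 4.12 (cv2) and the standard library are available. Lean on these libraries where they do the work, as an engineer would, in place of code of your own. Each camera call takes 0.05 s, during which the arm holds its last target. There are 200 camera calls.

## Working session

There is one attempt and no reset: what is moved stays moved. The work goes in short steps, each a Python script; the robot and the scene stay as the last script left them, time stands still between calls to the robot, and variables do not carry over. Pictures are saved under pics/ and viewed, at most 14 in all, crops included, and the job is handed in when it is done.

```bash
ls; mkdir -p pics; python3 - <<'E'
from plant import bot
import cv2,json
for n in("top","side"):
    im=bot.camera(n); cv2.imwrite(f"pics/{n}0.png",im[:,:,::-1])
    c=bot.get_calibration(n); print(n,{k:(v.tolist() if hasattr(v,'tolist') else v) for k,v in c.items()})
print(bot.get_calibration("wrist")); s=bot.read_state();print(s['t'],s['eef_rot'])
E
```

```text
pics
top {'fx': 605.3027254655171, 'fy': 605.3027254655171, 'cx': 318.6771127760913, 'cy': 229.66167359181497, 'distortion': [0.006544418254104502, 0.0, 0.0, 0.0, 0.0], 'view': [[-0.019865692607104336, -0.9996965644928194, 0.01456479311538617, -31.67569584720119], [0.9967466274597729, -0.018664731769523324, 0.0784078340189323, -512.6956177513083], [-0.07811219434127255, 0.016075034346019472, 0.9968149669652665, -1117.4573849134329], [0.0, 0.0, 0.0, 1.0]]}
side {'fx': 571.5429875877519, 'fy': 571.5429875877519, 'cx': 311.3764969486812, 'cy': 255.45249973671525, 'distortion': [-0.12308910093973212, 0.0, 0.0, 0.0, 0.0], 'view': [[-0.9972585492537894, -0.073802771093207, 0.005341995805947223, 533.1853411919901], [0.04578041451960964, -0.558665330969815, 0.8281287349312301, -86.06360476665363], [-0.058133807604867846, 0.8261030195752527, 0.5605124989346888, -1133.726392912682], [0.0, 0.0, 0.0, 1.0]]}
{'fx': 351.15692038701286, 'fy': 351.15692038701286, 'cx': 320.3917727209819, 'cy': 237.95747433485684, 'distortion': array([-0.05860584,  0.        ,  0.        ,  0.        ,  0.        ]), 'T_tool_cam': array([[-1.28908778e-04,  9.55635957e-01,  2.94550337e-01,
         8.04890902e+01],
       [ 9.99999987e-01,  1.50401187e-04, -5.03140007e-05,
        -1.27304845e+00],
       [-9.23825887e-05,  2.94550327e-01, -9.55635964e-01,
        -1.58221799e+02],
       [ 0.00000000e+00,  0.00000000e+00,  0.00000000e+00,
         1.00000000e+00]])}
0.1 [-2.12219004e-01  9.77221843e-01  7.14135721e-04 -2.33116422e-04]
```

View pics/top0.png

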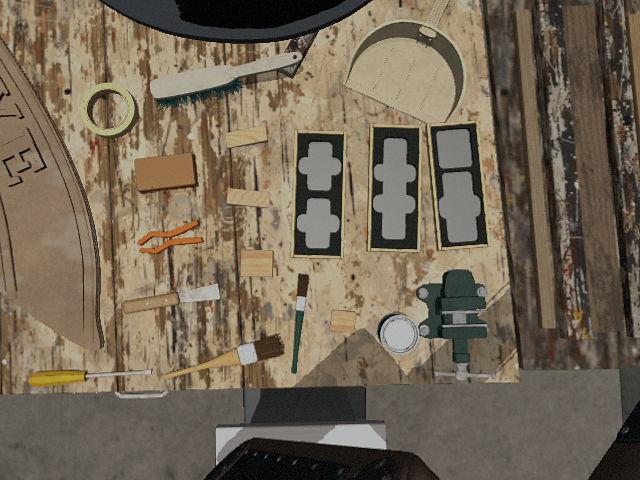

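View pics/side0.png

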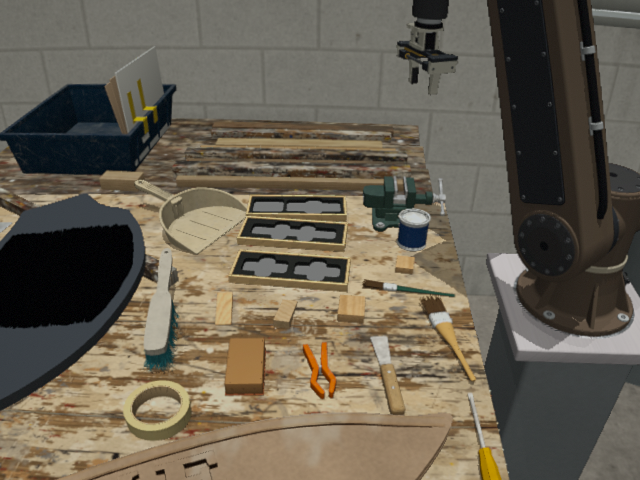

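The kit in the top view:
- Wedges at (247,136) and (249,198), clamp at (170,237) and scraper at (170,298).
- Pad candidates are the pine blocks at (257,263), about 33x26 px or 60x48 mm, and (343,321), about 24x22 px or 44x40 mm. The first matches 60x50; the second is too small.
- Trays are wedge (320,194), scraper (395,188) and clamp (457,186).

Next I'll get one enlarged crop and positions for the trays.

```bash
cat > h.py <<'E'
from plant import bot
import cv2,numpy as np
from scipy.spatial.transform import Rotation as R
def ray(name,uv,T=None):
    """pixels -> (camera centre, world directions); T: tool pose 4x4 for wrist"""
    c=bot.get_calibration(name)
    K=np.array([[c['fx'],0,c['cx']],[0,c['fy'],c['cy']],[0,0,1]])
    p=cv2.undistortPoints(np.float64(uv).reshape(-1,1,2),K,np.float64(c['distortion'])).reshape(-1,2)
    d=np.c_[p[:,0],-p[:,1],-np.ones(len(p))]
    M=T@np.array(c['T_tool_cam']) if name=='wrist' else np.linalg.inv(np.array(c['view']))
    return M[:3,3],d@M[:3,:3].T
def plane(name,uv,z,T=None):
    o,d=ray(name,uv,T); return (o+d*((z-o[2])/d[:,2])[:,None])[:,:2]
def toolT():
    s=bot.read_state(); T=np.eye(4); T[:3,:3]=R.from_quat(s['eef_rot']).as_matrix(); T[:3,3]=s['tcp_pos']; return T
def quat(a):
    """tool down, closing line (tool y) at world angle a"""
    y=np.array([np.cos(a),np.sin(a),0]); z=np.array([0,0,-1.]); return R.from_matrix(np.c_[np.cross(y,z),y,z]).as_quat()
E
python3 - <<'E'
from h import *
im=cv2.imread('pics/top0.png')
cv2.imwrite('pics/crop1.png',cv2.resize(im[110:350,110:360],None,fx=2.5,fy=2.5,interpolation=cv2.INTER_CUBIC)[:600])
names=['wa','wb','clamp','pad','small','scr','cork']
print(dict(zip(names,plane('top',[(247,136),(249,198),(170,237),(257,263),(343,321),(170,298),(165,172)],10).round().tolist())))
# trays: grey pocket floors
hsv=cv2.cvtColor(im,cv2.COLOR_BGR2HSV)
m=((hsv[...,1]<25)&(hsv[...,2]>110)&(hsv[...,2]<200)).astype(np.uint8); m[:, :290]=0;m[:,490:]=0;m[:120]=0;m[255:]=0
m=cv2.morphologyEx(m,cv2.MORPH_OPEN,np.ones((3,3)))
cs,_=cv2.findContours(m,cv2.RETR_EXTERNAL,cv2.CHAIN_APPROX_NONE)
for c in cs:
    if cv2.contourArea(c)>300:
        w=plane('top',c.reshape(-1,2),6).astype(np.float32)
        r=cv2.minAreaRect(w); print(np.round(r[0],1),np.round(r[1],1),round(r[2],1),c.reshape(-1,2).mean(0))
E
```

```text
{'wa': [695.0, 92.0], 'wb': [576.0, 90.0], 'clamp': [504.0, 239.0], 'pad': [452.0, 76.0], 'small': [340.0, -84.0], 'scr': [390.0, 239.0], 'cork': [628.0, 249.0]}
[527.  -39.8] [78.2 93.7] 88.9 [317.53246753 222.72077922]
[ 552.9 -311.5] [ 77.1 133. ] 88.9 [459.17368421 206.46842105]
[636.7 -45.9] [78.7 91.3] 89.0 [319.40268456 165.87248322]
[ 590.7 -187.8] [ 79.3 193.8] 86.7 [393.91481481 188.13703704]
[ 665.9 -305.3] [73.2 62.5] 3.4 [453.5625    148.3828125]
```

View pics/crop1.png

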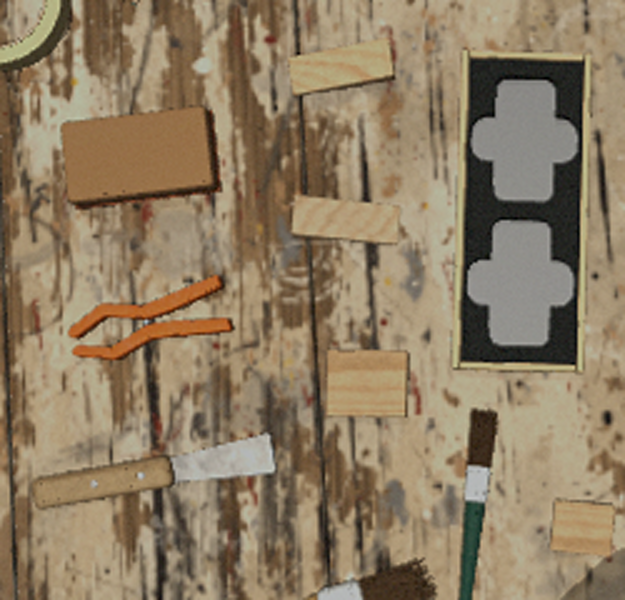

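The crop confirms the block at crop (367,383) as the pad, 80x67 crop px or about 59x49 mm. The other at (583,527) measures about 44x39 mm. The clamp's tips close at the left (its jaws, world +y) and its arms spread at the right (handles). The scraper blade points right (world -y). I still need to know which end of each wedge is thick.

```bash
cat >> h.py <<'E'
def crop(p): return np.float64(p)/2.5+110
E
python3 - <<'E'
from h import *
s=cv2.imread('pics/side0.png')
cv2.imwrite('pics/crop2.png',cv2.resize(s[280:410,200:370],None,fx=4.5,fy=4.5,interpolation=cv2.INTER_CUBIC))
def seg(n,pts,z):
    w=plane('top',crop(pts),z); print(n,w.round(1).tolist())
seg('A ends +y,-y',[(291,75.5),(392,59.5)],11)
seg('B ends +y,-y',[(293.5,213.5),(398,224.5)],11)
seg('pad corners',[(327,350),(407,350),(406,417),(327,415)],20)
seg('scr handle end, blade end',[(37,494),(271,453)],10)
im=cv2.imread('pics/top0.png'); h=cv2.cvtColor(im,cv2.COLOR_BGR2HSV)
m=((h[...,0]<16)&(h[...,1]>190)&(h[...,2]>120)); ys,xs=np.nonzero(m[210:265,130:215])
w=plane('top',np.c_[xs+130,ys+210],16).astype(np.float32); print(len(w),cv2.minAreaRect(w),w.mean(0))
E
```

```text
A ends +y,-y [[687.6, 131.4], [698.8, 54.0]]
B ends +y,-y [[581.2, 130.3], [571.4, 51.2]]
pad corners [[476.6, 104.9], [475.4, 45.1], [425.4, 46.6], [428.1, 105.4]]
scr handle end, blade end [[373.6, 323.3], [400.5, 148.8]]
366 ((501.5894775390625, 239.66807556152344), (40.84164047241211, 115.97171783447266), 13.651580810546875) [500.0944  239.58568]
```

View pics/crop2.png

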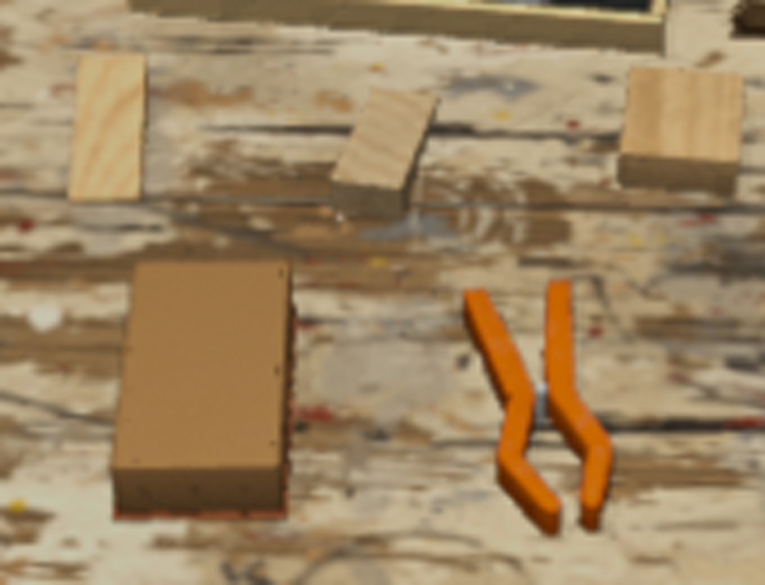

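Crop 2 shows wedge_b, at (380,150), with its thick end toward the camera (world +y). Wedge_a, at (108,128), has its thin end toward the camera, so its thick end is at world -y. I'll start with the scraper and hover over it first to check.

```bash
cat >> h.py <<'E'
from math import atan2,cos,sin,pi
# origin xy, direction of object +y, balance offset b, TCP height above underside, width
OBJ=dict(scraper=((387,236),(-.152,.988),30,3,24), wedge_a=((693.2,92.7),(.143,-.99),9,3,30),
 wedge_b=((576.3,90.7),(.123,.992),9,3,30), clamp=((501.6,239.7),(.236,-.972),-4,3,28), pad=((451.4,75.5),(.03,1),0,14,50))
# pocket centre, tray angle, offset of TCP along object +y relative to pocket centre
POC=dict(scraper=((590.7,-187.8),-.057,30),wedge_b=((527,-39.8),-.056,5),wedge_a=((636.7,-45.9),-.056,5),
 clamp=((552.9,-310.3),.055,-4),pad=((665.9,-304.3),.055,0))
def best(p,z,a):
    """half-turn choice needing least joint travel"""
    q0=np.array(bot.read_state()['joint_pos']); o=[]
    for k in(-1,0,1):
        q=bot.solve_ik([*p,z],quat(a+k*pi))
        if q is not None: o.append((np.abs(np.array(q)-q0).max(),a+k*pi))
    return min(o)[1]
def hover(n,z=120):
    p,d,b,h,w=OBJ[n]; th=atan2(d[1],d[0]); g=np.array(p)+b*np.array([cos(th),sin(th)])
    a=best(g,z,th-pi/2); bot.move_ptp([*g,z],quat(a)); return g,a,th
def look(n,f):
    T=toolT(); im=bot.camera('wrist'); cv2.imwrite(f'pics/{f}.png',im[:,:,::-1]); np.save(f'pics/{f}.npy',T)
def grasp(n,g,a,F=25):
    h,w=OBJ[n][3:]; bot.move_gripper(w+26)
    bot.line_to([*g,h],180); bot.move_gripper(0,F); s=bot.read_state(); print(n,'width',s['width'],'force',s['finger_force'],'t',s['t'])
    bot.line_to([*g,90],200)
def place(n,a,th):
    h=OBJ[n][3]; c,t,off=POC[n]; a2=best(c,90,t+pi/2); th2=th+a2-a
    p=np.array(c)+off*np.array([cos(th2),sin(th2)])
    bot.move_ptp([*p,90],quat(a2)); s=bot.read_state(); print('carry width',s['width'])
    bot.line_to([*p,25+h],200); bot.line_to([*p,6.5+h],50)
    s=bot.read_state(); print('down',s['tcp_pos'],s['contact_force'])
    bot.move_gripper(s['width']+5); bot.line_to([*p,100],200); print('t',bot.read_state()['t'])
E
python3 - <<'E'
from h import *
g,a,th=hover('scraper'); look('scraper','w_scr'); s=bot.read_state(); print(g,a,th,s['t'],s['joint_pos'])
E
```

```text
[382.43828447 265.65115093] -2.988943325194528 1.7234456551901618 3.275 [ 1.03066249e+00  1.15879896e-01 -5.83218341e-01  1.84845062e-05
 -8.71742046e-01 -8.78943024e-01]
```

View pics/w_scr.png

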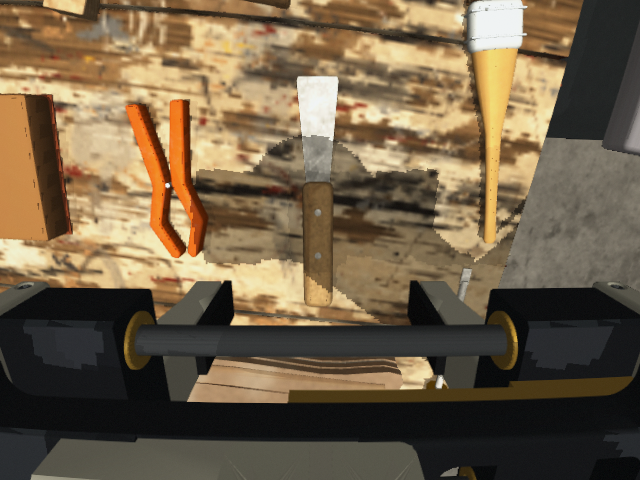

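The wrist view shows the scraper upright between the fingers. Its handle end is at (318,304), its blade end is at (317,77), and the fingers are centred on column 320. I'll check both ends numerically, then pick it.

```bash
python3 - <<'E'
from h import *
T=np.load('pics/w_scr.npy')
e=np.r_[plane('wrist',[(318,304)],10,T),plane('wrist',[(317,77)],8,T)]; print(e, np.linalg.norm(e[0]-e[1]))
p,d=OBJ['scraper'][:2]; c=e.mean(0); print('centre',c,'vs',p)
th=atan2(d[1],d[0]); a=-2.988943325194528
g=np.array(p)+30*np.array([cos(th),sin(th)])
if np.linalg.norm(c-p)<6: grasp('scraper',g,a); place('scraper',a,th); look('x','w_p1')
E
```

```text
[[375.5378558  325.13318459]
 [402.85314896 148.86480534]] 178.37227016272658
centre [389.19550238 236.99899496] vs (387, 236)
scraper width 23.702729729607054 force 25.000284612178802 t 5.45
carry width 24.152672368959507
down [ 620.61915037 -189.54660651    9.38543213] [-0.06257099  0.18103759 -1.31336891]
t 9.8333
```

View pics/w_p1.png

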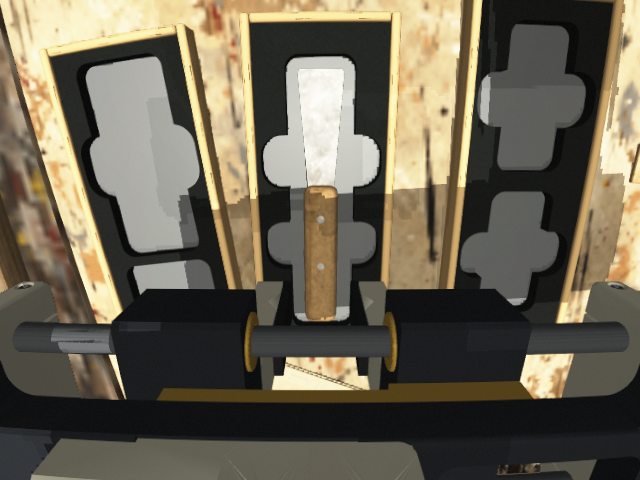

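The scraper lies inside its pocket: blade end at (320,69), handle end at (320,318), with floor visible all round. Next are both wedges.

```bash
python3 - <<'E'
from h import *
for n in('wedge_a','wedge_b'):
    g,a,th=hover(n,70); grasp(n,g,a); place(n,a,th)
look('x','w_p2')
E
```

```text
wedge_a width 29.866133403287886 force 25.000163884833455 t 12.9
carry width 29.39872229178839
down [641.56315536 -46.18998422   9.35017279] [0.05267259 0.307564   0.99454402]
t 16.8
wedge_b width 29.566335404245745 force 24.968109698966146 t 19.6167
carry width 29.646837556123874
down [531.87680525 -40.1359933    9.37748449] [-0.30713497  0.61374741  0.37411375]
t 23.325
```

View pics/w_p2.png

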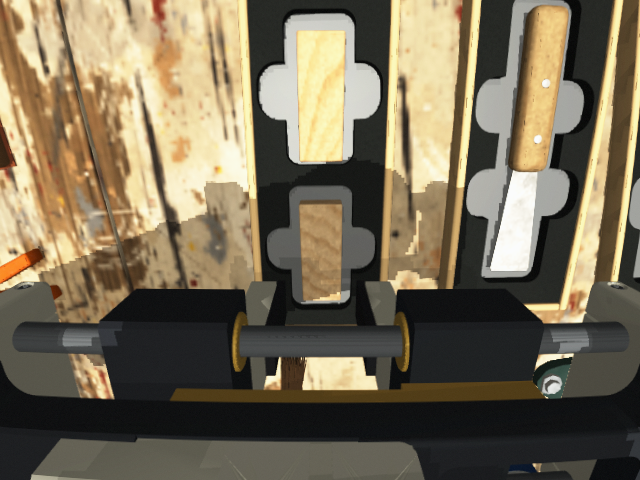

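Both wedges are inside their pockets: (320,95) and (320,250). Next are the clamp and the pad.

```bash
python3 - <<'E'
from h import *
for n in('clamp','pad'):
    g,a,th=hover(n,70); grasp(n,g,a)
    w=bot.read_state()['width']
    if abs(w-OBJ[n][4])>2.5: print('odd width'); break
    place(n,a,th)
look('x','w_p3')
E
```

```text
clamp width 31.792335012598446 force 24.124406803166494 t 26.225
odd width
```

View pics/w_p3.png

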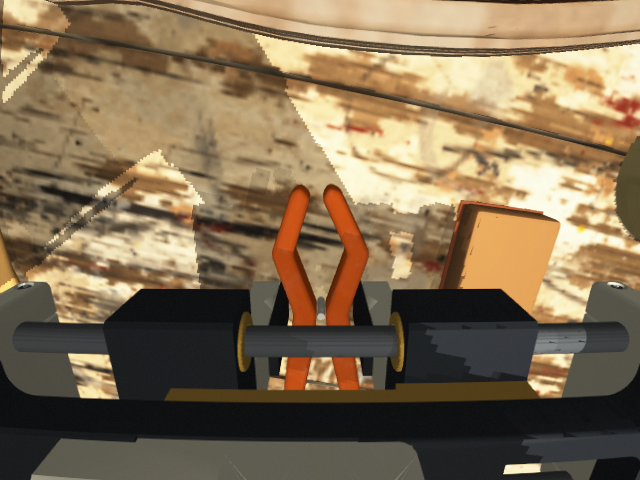

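The clamp is held near its waist and hanging level, with jaw tips at (301,187) and (331,187). I'll measure how far those tips are from the TCP to see the offset in the grasp.

```bash
python3 - <<'E'
from h import *
T=np.load('pics/w_p3.npy')
e=plane('wrist',[(301,186),(331,186)],T[2,3]+10,T)
d=e.mean(0)-T[:2,3]; u=np.array([.236,-.972]); print(T[:3,3],e,'along obj y',d@u,'side',d@[.972,.236])
E
```

```text
[500.36843546 243.43517908  90.13126651] [[478.99747706 295.90121478]
 [491.33528147 298.88840195]] along obj y -56.036444928070196 side -2.0419261142074228
```

The tips are 56 mm from the TCP, exactly as expected at the waist, so the grasp is sound and I'll continue.

```bash
python3 - <<'E'
from h import *
d=OBJ['clamp'][1]; th=atan2(d[1],d[0])
y=R.from_quat(bot.read_state()['eef_rot']).as_matrix()[:,1]; place('clamp',atan2(y[1],y[0]),th)
g,a,th=hover('pad',70); grasp('pad',g,a)
if abs(bot.read_state()['width']-50)<2.5: place('pad',a,th)
look('x','w_p4'); im=bot.camera('top')
cv2.imwrite('pics/top4.png',cv2.resize(im[110:270,280:500,::-1],None,fx=3.5,fy=3.5,interpolation=cv2.INTER_CUBIC))
E
```

```text
carry width 32.32823262693878
down [ 556.80086008 -310.12789852    9.39567367] [-0.69158093  0.96441496 -0.51036986]
t 30.8167
pad width 49.641783039935085 force 25.001771450042725 t 34.1583
carry width 49.76298929568053
down [ 666.00654292 -304.27420133   20.52339642] [-0.53543368  0.23840452  0.77983257]
t 38.1417
```

View pics/w_p4.png

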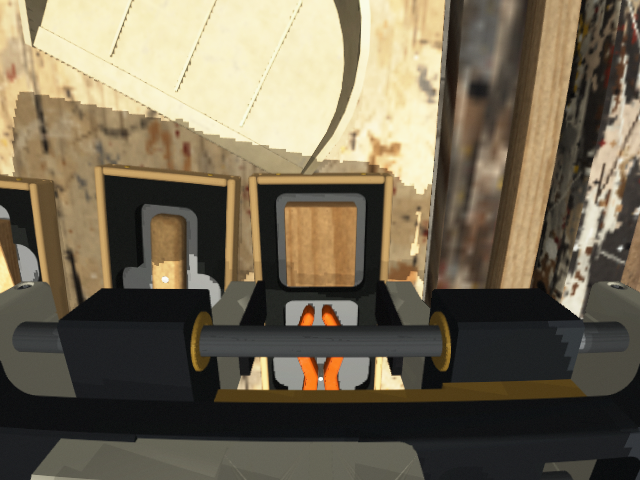

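The pad sits inside its pocket at (321,247). I'll move clear and do one last check of all the trays.

```bash
python3 - <<'E'
from h import *
bot.move_ptp([480,130,230],quat(best((480,130),230,1.5)))
im=bot.camera('top'); cv2.imwrite('pics/top5.png',cv2.resize(im[110:270,280:500,::-1],None,fx=3.5,fy=3.5,interpolation=cv2.INTER_CUBIC)); print(bot.read_state()['t'])
im=bot.camera('side'); cv2.imwrite('pics/side5.png',cv2.resize(im[180:300,215:365,::-1],None,fx=4.8,fy=4.8,interpolation=cv2.INTER_CUBIC))
E
```

```text
40.075
```

View pics/top5.png

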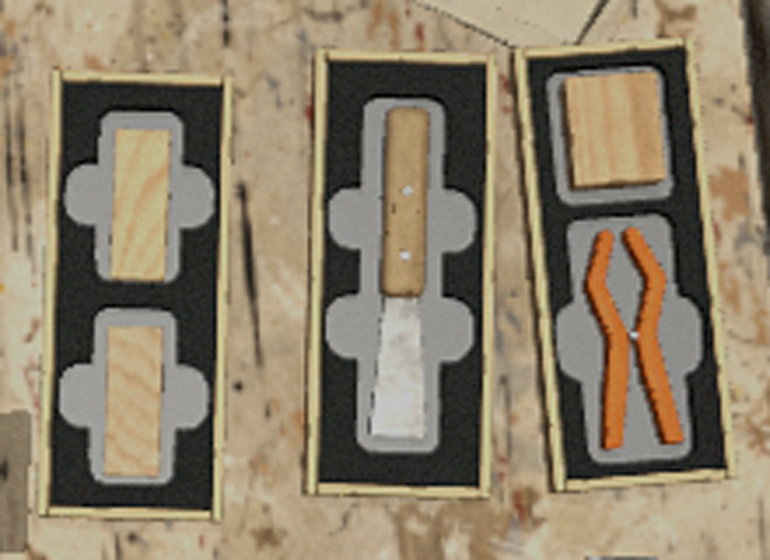

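View pics/side5.png

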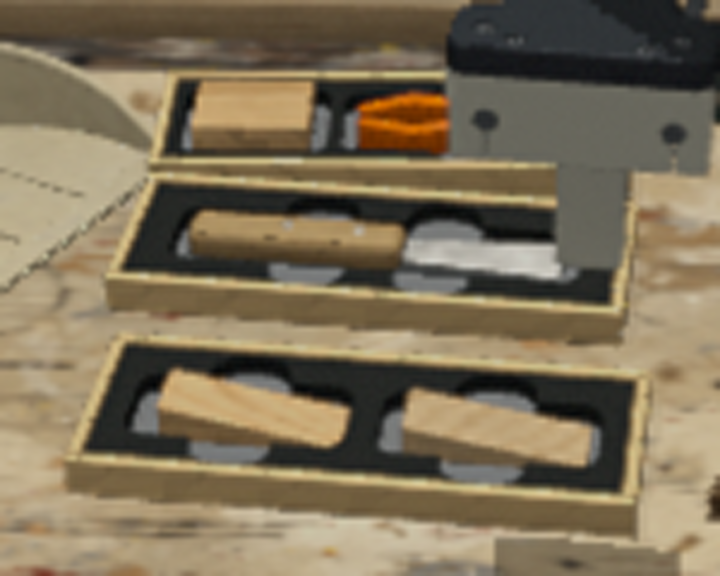

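In the top view everything lies inside its pocket. Wedge_a's thin end, at crop (138,279), is close to the pocket's edge (138,282), so I'll compute that margin before handing in.

```bash
python3 - <<'E'
from h import *
u=np.array([cos(-.056),sin(-.056)])
T=lambda x,y,z:(plane('top',[(x/3.5+280,y/3.5+110)],z)[0]-POC['wedge_a'][0])@u
for z1 in(10,20): print('thin end',z1,T(138,279,z1),'thick',T(142,127,z1+14))
print('pocket edges',T(138,282,16),T(141,111,16),T(138,282,6),T(141,111,6))
Tw=None
im=cv2.imread('pics/w_p2.png'); cv2.imwrite('pics/c6.png',cv2.resize(im[10:180,250:390],None,fx=3.5,fy=3.5,interpolation=cv2.INTER_CUBIC))
E
```

```text
thin end 10 -47.52739834297569 thick 33.394284813377375
thin end 20 -48.98641410188823 thick 31.20143465081782
pocket edges -50.040840282963025 43.96704932576802 -48.59621141623525 46.237352521299
```

View pics/c6.png

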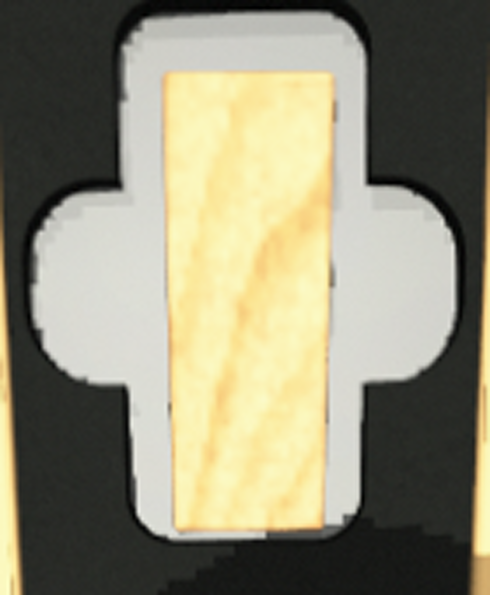

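A strip of lit pocket floor shows beyond wedge_a's thin end at crop (220,535), so that end is inside the pocket and not on the foam. All five parts are in place and the cork block hasn't been touched, so I'm handing in.

```bash
python3 -c "
from plant import bot
print(bot.close_job())"
```

```text
the job is handed in; nothing more can be done
None
```

I handed the job in at about 40 s: the scraper, both wedges, the clamp and its pad each lie in their pockets (wedge_a's thin end only about 1–3 mm from the pocket's edge), and I left the cork block alone.

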